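# Stop check, then hold a chisel bit inside the parts washer

### The arm

A 6-joint arm with a two-finger parallel gripper is mounted at the origin on the work surface. World frame = base frame: x ahead of the robot, y to its left, z up, the work surface at z = 0. Lengths are in m, angles in rad, forces in N, time in s.
With the tool pointing down it reaches from about 0.425 to 0.95 m from the base axis. Payload 3.5 kg.
Tool frame: the origin (TCP) lies at the very end of the fingers, on their centre line; the grasp point (between the pads) lies robot.pinch_z behind it (robot.pinch_z is the distance from the TCP to the grasp point, in m); z points along the fingers, y is the line along which they close (so a half turn about z gives the same grasp; the last joint's range is limited). The gripper opens to 85 mm and grips with 20 to 120 N. Pads are 22 mm wide; open, the fingers measure 114 mm over their backs; the gripper's body (76 mm by 85 mm) begins 54 mm behind the grasp point. The pads swing forward as they close: fully open they stand 13 mm farther back than shut.
Start: joints at [-1.268, 0.286, 1.577, -0, 1.279, -0.15], TCP at [0.295, -0.607, 0.231] pointing down, gripper open.
Joint ranges: [-2.77, 2.77], [-0.9, 2.22], [0.21, 2.48], [-1.53, 4.67], [0.24, 2.81], [-2.84, 2.84]. Speed limits (rad/s): [2.79, 2.79, 3.14, 3.14, 3.14, 3.14].

### API

Orientations are given as a 3x3 rotation matrix whose columns are the frame's x, y, z axes.
In Python, from rig import robot, viewer gives the robot as it stands.
- The arm moves only by the tool jog_arm, never from a script. Its argument "rows" is a list of rows, each an object of numbers: "tx", "ty", "tz": the shift along the tool's x, y, z in m; "wx", "wy", "wz": the turn, a rotation vector about the tool's x, y, z in rad; "jaw": the opening, from 0 (shut) to 1 (fully open). A call has 1 to 12 rows; each row is the pose to reach, as a shift and turn from the pose commanded when the call began, along the tool's axes at that moment; what a row does not reach only later rows make up. A row lasts 1/10 s, in which the tool goes at most 50 mm and 8.59 degrees, less where a joint would pass 70% of its speed; a pose out of reach is approached as far as the arm can. A call with a gripper value outside its range is refused whole. The fingers move at their own pace and stop on an object; "grip_force" is the grip in N (left out, the last holds). Time passes only in rows, so rows that repeat a pose let the fingers close. It gives the time, the measured TCP pose, the force, the opening and the grip force at its end, in the units of the state.
- robot.sense(): the state, without advancing time (a new reading comes with each control period).
- viewer.get_image(name): name is "scene" or "top" or "wrist"; returns the picture (420x560x3 uint8, red, green, blue); there is no depth.
- viewer.camera_model(name): a dict with "fx", "fy", "cx", "cy" (pixels), "xyz" and "orientation" of the camera in the world. Camera axes: x right, y down, z forward; pixel columns grow to the right and rows downward; lengths in m; the calibration is good to about 2 mm. The wrist camera is an equidistant fisheye: a pixel r from the principal point sees the ray r / f radians off the axis. A picture is of the moment at which its call begins: read the wrist's pose just before it. camera_model takes no time and is no camera call; for the wrist camera it gives the pose at the moment of the call.
- robot.sign_off(): hands the job in; it is judged then, once.
The state is a dict: "clock": time; "qpos": joint angles; "qvel": joint speeds; "joint_efforts": joint torques, N m; "tcp_pos": TCP position; "eef_rot": TCP orientation; "wrist_force": force on the tool from outside, world axes, zero at the start; "ft_torque": the same for the moment, N m; "width": opening from 0.0 (shut) to 1.0 (fully open); "finger_force": force on a finger pad.
Only numpy, scipy, OpenCV 4.12 (cv2) and the standard library are available. Lean on these libraries where they do the work, as an engineer would, in place of code of your own. Each camera call takes 0.05 s, during which the arm holds its last target. There are 200 camera calls.

### The job

Check the parts washer's stop: press its red mushroom right down, let it spring up, and turn it clockwise home to its end stop to reset it. Then take the steel chisel bit, tilt it in through the opening in the washer's cover, and finish still holding it in the gripper for rinsing, its whole length inside the tank below the cover, at rest and touching neither floor, walls nor cover. Leave everything else on the bench where it is.

Things in the scene. Friction and masses are not known exactly. Their poses are not given: they have to be found in the camera images.
- washer: Fixed parts washer: long blue tank with one clear long wall, an aluminium cover, a grey control box at its end. Origin on the bench under the centre of the cover's opening; x across, y along the tank towards the control box, z up. The control box (110 across, top at z 95) spans y 211 to 325 and carries the red stop at x 0, y 275.
- washer_opening (a point): Centre of the yellow-edged opening in the cover, at the cover's top (z 141 of the washer; cover 6 mm thick, underside z 135). The opening is 120 mm across (x -60 to 60) and 170 mm long (y -85 to 85). At y -85 it ends at the tank's end wall, top also at z 141; beyond y 85 the cover is closed.
- washer_tank (a point): Centre of the tank's inner floor: washer x 0, y 60, z 8. Tank inside: washer x -75 to 75, y -85 to 205, from the floor at z 8 to the cover's underside at z 135; empty but for a thin copper pipe low along the -x wall; walls 6 mm.
- stop_top (a point): Centre of the flat top of the red mushroom stop on the control box, 135 mm above the bench when up. The head is a red cylinder of 40 mm diameter and 28 mm height, axis vertical, its underside 12 mm above the box; a white mark on top shows its turn. Nothing else stands within 60 mm of its axis at that height.
- stop_press (a joint): Travel of the stop, m: 0 up, 0.008 fully down. A spring pushes it up with about 1.5 N at the top and 6 N fully down, and lifts it again when released.
- stop_turn (a joint): Turn of the stop's red head, rad: grows clockwise seen from above, from 0 to its end stop at 1.0; it starts below 0.2, turns against light friction (0.06 N m) and stays where it is left. Reset means turned home to the end stop.
- chisel: Loose steel chisel bit, 230 mm long, about 0.34 kg, lying flat. Origin mid-length at its underside; x along it to the blade. From x -52 to 70 a dark square bar 16 x 16 mm (grip across its sides); behind it a round shank, 10 mm diameter, with a red ring; ahead a flat blade 26 wide, 6 thick. Balances about 13 mm from mid-length towards the blade.
- chisel_mid (a point): On the bit's axis in the middle of its length, 8 mm above its underside.
- chisel_tip (a point): On the axis at the blade's edge, x 115 from the middle.
- chisel_end (a point): On the axis at the shank's end, x -115 from the middle.
- screwdriver: Loose yellow-handled screwdriver, 210 mm, lying beside the bit; leave alone. Origin at its underside, x along it.
- drill_shell: Teal half shell of a drill, about 150 x 220 mm, 30 mm high, loose at the bench's far side; leave alone.
- motor: Small steel motor, 38 mm diameter, loose at the bench's far side; leave alone.
- ring_gear: Dark steel ring, 48 mm diameter, loose at the bench's far side; leave alone.
- gear_carrier: Gear carrier, 42 mm diameter, 17 mm high, loose at the bench's far side; leave alone.
- battery: Black and red battery pack, 75 x 110 x 63 mm, loose at the bench's far side; leave alone.
Things that resemble listed ones, but are neither listed nor needed, are in the scene too. Of the things that look like the chisel, take the one that is farthest to the robot's right at the start.

How it is judged:
On the way, in this order (a step that is already met when the one before it is completed fails the run):
1. the stop is pressed down (value of joint stop_press above 0.006 m), for 0.05 s.
2. the stop is up again and its head is turned home (value of joint stop_press below 0.003 m and value of joint stop_turn above 0.85 rad), for 0.2 s.
3. the chisel bit is lifted off the bench in the gripper (height (world z) of chisel_mid above 0.06 m and contact force between the fingers and chisel above 1 N), for 0.2 s.
At the end, for the whole second after the job is handed in: Bit held still in the tank, not touching the washer: both ends of its axis between the walls, 13 mm or more under the cover and 14 mm or more over the floor; stop up (within 3 mm) and turned past 0.85 rad; other loose things within 30 mm of their start (all of step 2 and z of chisel_tip in the frame of washer between 0.022 and 0.122 m and y of chisel_tip in the frame of washer between -0.085 and 0.205 m and x of chisel_tip in the frame of washer between -0.075 and 0.075 m and z of chisel_end in the frame of washer between 0.022 and 0.122 m and y of chisel_end in the frame of washer between -0.085 and 0.205 m and x of chisel_end in the frame of washer between -0.075 and 0.075 m and contact force between chisel and washer below 0.3 N and contact force between the fingers and chisel above 1 N and linear speed of chisel below 0.02 m/s and distance of each of screwdriver, drill_shell, motor, ring_gear, gear_carrier, battery from where it was at the start of the episode below 0.03 m); the arm keeps its last pose, push and grip.
It fails at once if another thing on the bench is knocked away (30 mm) (distance of any of screwdriver, drill_shell, motor, ring_gear, gear_carrier, battery from where it was at the start of the episode above 0.03 m).
It also fails if it takes over 64 s, if anything falls off the work surface, if the arm or the gripper's body presses on something with over 40 N, if the wrist force passes 120 N, or if a joint passes its speed limit or range.

## Working session

There is one attempt and no reset: what is moved stays moved. The work goes in short steps, Python scripts to look and compute and a tool call to move; the robot and the scene stay as the last step left them, time stands still between calls to the robot, and variables do not carry over. Pictures are saved under pics/ and viewed, at most 10 in all, crops included, and the job is handed in when it is done.

Besides the shell and the picture viewer there is one more tool, called as name([rows], argument=value, ...), one row to a line, values as JSON. jog_arm: Moves the arm, as the interface text tells. Its arguments: {"type":"object","properties":{"rows":{"type":"array","items":{"type":"object","properties":{"tx":{"type":"number"},"ty":{"type":"number"},"tz":{"type":"number"},"wx":{"type":"number"},"wy":{"type":"number"},"wz":{"type":"number"},"jaw":{"type":"number"}}}},"grip_force":{"type":"number"}},"required":["rows"]}

```bash
ls; mkdir -p pics; python3 - <<'E'
from rig import robot, viewer
import cv2
print(robot.sense(), robot.pinch_z)
for n in ("scene","top","wrist"):
    print(n,viewer.camera_model(n))
    cv2.imwrite(f"pics/{n}0.png",viewer.get_image(n)[:,:,::-1])
E
```

```text
pics
{'clock': 0.0, 'qpos': array([-1.26797240e+00,  2.87188560e-01,  1.57819424e+00, -7.19205795e-06,
        1.27862069e+00, -1.50047243e-01]), 'qvel': array([ 1.55057438e-03,  1.06045464e-04, -2.88555015e-05,  1.90416079e-04,
        9.44117825e-05,  3.39633460e-04]), 'joint_efforts': array([-5.72930094e-04, -4.05981266e+01, -2.92628771e+01, -2.11745237e-04,
        5.79381987e-03, -1.22459900e-05]), 'tcp_pos': array([ 0.29513994, -0.60631136,  0.22992259]), 'eef_rot': array([[ 8.99193751e-01,  4.37550078e-01, -7.25527081e-04],
       [ 4.37550537e-01, -8.99190882e-01,  2.29908895e-03],
       [ 3.53579213e-04, -2.38478118e-03, -9.99997094e-01]]), 'wrist_force': array([ 1.01929113, -0.77060195,  0.01710408]), 'ft_torque': array([ 0.00441294,  0.00217138, -0.00191488]), 'finger_force': 0.0, 'width': 1.0026981152536887} 0.0187
scene {'fx': 436.8756899750855, 'fy': 436.8756899750855, 'cx': 273.9596121663702, 'cy': 203.97113847548133, 'xyz': array([0.91062506, 0.40343937, 0.86041662]), 'orientation': array([[-0.69515859,  0.58098573, -0.42333217],
       [ 0.71865812,  0.54784678, -0.42824575],
       [-0.01688351, -0.60192981, -0.7983705 ]])}
top {'fx': 504.98873590067205, 'fy': 504.98873590067205, 'cx': 270.38621937078364, 'cy': 206.2821474016463, 'xyz': array([ 0.27522186, -0.03645109,  1.31301502]), 'orientation': array([[ 0.0267119 , -0.98576326,  0.16600383],
       [-0.99951729, -0.02370238,  0.02008432],
       [-0.0158637 , -0.16646018, -0.98592056]])}
wrist {'fx': 325.19226210127806, 'fy': 325.19226210127806, 'cx': 283.68076124464494, 'cy': 208.52004346034485, 'xyz': array([ 0.35920865, -0.57643766,  0.37296468]), 'orientation': array([[ 0.43724352, -0.86190151, -0.25679543],
       [-0.89933968, -0.41983162, -0.12218653],
       [-0.00249809,  0.28437159, -0.95871088]])}
```

View pics/top0.png

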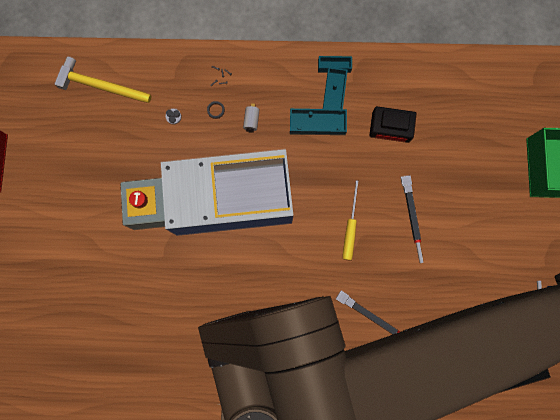

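View pics/scene0.png

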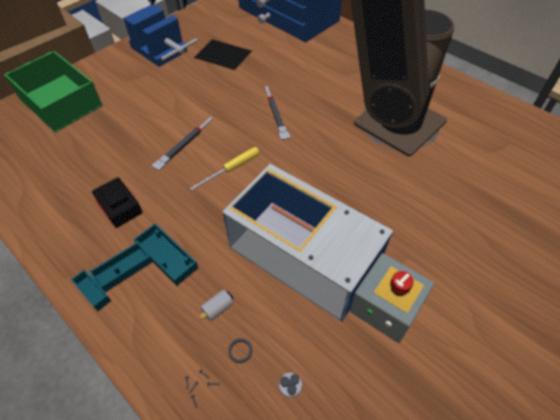

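The top view shows the washer at (225,190) with the stop at (138,199). There are two chisel-like bits, A at (412,220) and B at (370,312). A grey bar end at (540,285) is partly hidden by the arm. The scene view shows both bits at (183,143) and (277,112), plus a grey bar at (180,48) next to a blue vise. I'll check the wrist view for that one.

View pics/wrist0.png

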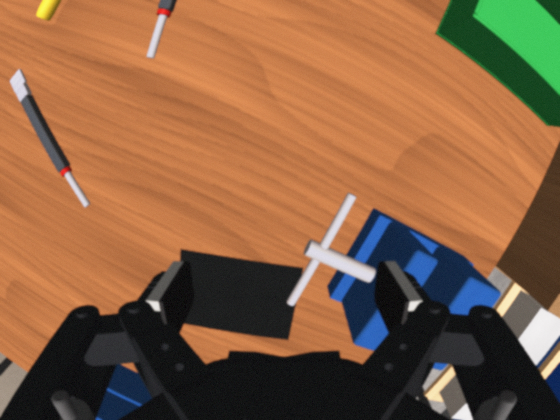

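```bash
cat > h.py <<'E'
import numpy as np, cv2
from rig import robot, viewer
def ray(cam,u,v):
    x,y=(u-cam['cx'])/cam['fx'],(v-cam['cy'])/cam['fy']
    return cam['orientation']@np.array([x,y,1.0])
def wray(cam,u,v):
    x,y=(u-cam['cx'])/cam['fx'],(v-cam['cy'])/cam['fy']
    r=np.hypot(x,y)+1e-12
    return cam['orientation']@np.array([np.sin(r)*x/r,np.sin(r)*y/r,np.cos(r)])
def plane(cam,u,v,z,f=ray):
    d=f(cam,u,v); return cam['xyz']+d*(z-cam['xyz'][2])/d[2]
def two(c1,p1,c2,p2):
    d1=ray(c1,*p1);d2=ray(c2,*p2)
    s=np.linalg.lstsq(np.c_[d1,-d2],c2['xyz']-c1['xyz'],rcond=None)[0]
    a=c1['xyz']+s[0]*d1;b=c2['xyz']+s[1]*d2
    return (a+b)/2,np.linalg.norm(a-b)
def proj(cam,P):
    p=cam['orientation'].T@(np.array(P)-cam['xyz']); return p[0]/p[2]*cam['fx']+cam['cx'],p[1]/p[2]*cam['fy']+cam['cy']
E
python3 - <<'E'
from h import *
np.set_printoptions(precision=4,suppress=True)
T=viewer.camera_model('top');S=viewer.camera_model('scene')
for n,p in dict(Ablade=(406,178),Aend=(421,262),Bblade=(341,297),barfar=(540,285)).items(): print(n,plane(T,*p,.008))
for n,p in dict(Ablade=(156,165),Aend=(211,119),Bblade=(286,136),Bend=(266,88),bar1=(196,40),bar2=(163,57)).items(): print(n,plane(S,*p,.008))
im=cv2.imread('pics/top0.png');hsv=cv2.cvtColor(im,cv2.COLOR_BGR2HSV)
cv2.imwrite('pics/c1.png',cv2.resize(cv2.vconcat([im[140:260,90:310],im[160:280,340:560]]),None,fx=2.5,fy=2.5,interpolation=2))
E
```

```text
Ablade [ 0.5791 -0.3651  0.008 ]
Aend [ 0.3596 -0.3994  0.008 ]
Bblade [ 0.2658 -0.1953  0.008 ]
barfar [ 0.3092 -0.698   0.008 ]
Ablade [ 0.5795 -0.3696  0.008 ]
Aend [ 0.363  -0.3981  0.008 ]
Bblade [ 0.2665 -0.1933  0.008 ]
Bend [ 0.1562 -0.3802  0.008 ]
bar1 [ 0.1362 -0.7374  0.008 ]
bar2 [ 0.2734 -0.7422  0.008 ]
```

View pics/c1.png

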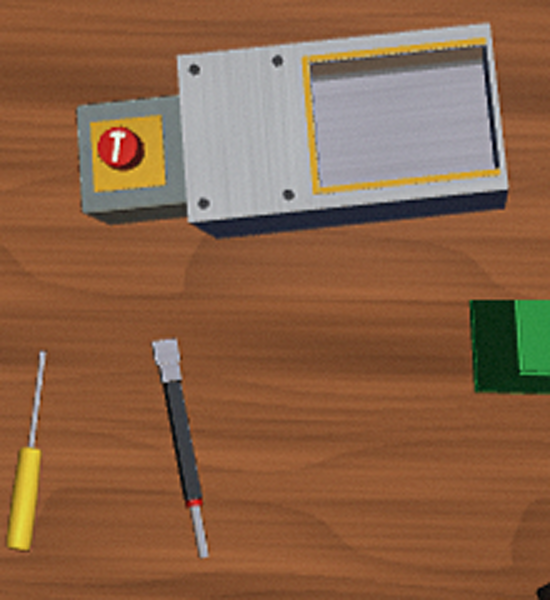

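Naming the candidates: bit A has its blade at top (406,178) and its shank at (421,262), mean y about -0.38. Bit B has its blade at (341,297), mean y about -0.29. The grey bar at (540,285) is only the vise handle. A lies farthest to the robot's right and next to the screwdriver, and the crop confirms its dark bar, red ring and blade, so A is the one to take. Next I'll measure the washer, stop and bit.

```bash
python3 - <<'E'
from h import *
np.set_printoptions(precision=4,suppress=True)
T=viewer.camera_model('top');S=viewer.camera_model('scene')
def run(n,C,roi_y,roi_r,zs,ed):
    im=cv2.imread(f'pics/{n}0.png');h=cv2.cvtColor(im,cv2.COLOR_BGR2HSV)
    def m(lo,hi,roi):
        k=cv2.inRange(h,lo,hi);o=np.zeros_like(k);x0,y0,x1,y1=roi;o[y0:y1,x0:x1]=k[y0:y1,x0:x1];return o
    y=m((18,110,110),(32,255,255),roi_y)
    pts=cv2.findNonZero(y); 
    hull=cv2.convexHull(pts); P=np.array([plane(C,*p[0],.141)[:2] for p in hull],np.float32)
    r=cv2.minAreaRect(P); print(n,'yellow rect',r, cv2.boxPoints(r).tolist())
    k=m((0,150,80),(8,255,255),roi_r)|m((172,150,80),(180,255,255),roi_r)
    w=m((0,0,170),(180,90,255),roi_r)
    k=cv2.morphologyEx(k|w,cv2.MORPH_CLOSE,np.ones((5,5)))
    c=max(cv2.findContours(k,0,1)[0],key=cv2.contourArea); print('red',cv2.boundingRect(c),cv2.minEnclosingCircle(c),plane(C,*cv2.minEnclosingCircle(c)[0],.121))
    q=cv2.findNonZero(w).reshape(-1,2).mean(0); print('mark',q,plane(C,*q,.135)); return q
a=run('top',T,(205,150,300,225),(122,182,155,215),0,0)
b=run('scene',S,(225,160,345,255),(385,262,418,300),0,0)
print(two(T,a,S,b))
# bit axis in top: dark bar
im=cv2.imread('pics/top0.png');h=cv2.cvtColor(im,cv2.COLOR_BGR2HSV)
k=np.zeros(h.shape[:2],np.uint8);k[160:280,385:440]=cv2.inRange(h,(0,0,0),(180,110,100))[160:280,385:440]
c=max(cv2.findContours(k,0,1)[0],key=cv2.contourArea)
P=np.array([plane(T,*p[0],.016)[:2] for p in c],np.float32);print('bar',cv2.minAreaRect(P),len(c),cv2.boundingRect(c))
r=np.zeros(h.shape[:2],np.uint8);r[160:280,385:440]=(cv2.inRange(h,(0,180,120),(5,255,255))|cv2.inRange(h,(172,150,100),(180,255,255)))[160:280,385:440]
q=cv2.findNonZero(r).reshape(-1,2).mean(0);print('ring',q,plane(T,*q,.012))
E
```

```text
top yellow rect ((0.5210226774215698, 0.03902054950594902), (0.13407015800476074, 0.1760547161102295), 7.4078240394592285) [[0.44319766759872437, 0.11767029762268066], [0.4658965468406677, -0.05691499263048172], [0.5988476872444153, -0.03962919861078262], [0.5761488080024719, 0.13495609164237976]]
red (129, 191, 16, 16) ((137.22000122070312, 199.22000122070312), 8.909463882446289) [0.4855 0.3092 0.121 ]
mark [136.2353 197.1765] [0.4879 0.3078 0.135 ]
scene yellow rect ((0.528424084186554, -0.007511243224143982), (0.13151361048221588, 0.2635193169116974), 7.472910404205322) [[0.4460894465446472, 0.11457714438438416], [0.4803621172904968, -0.14670395851135254], [0.6107587218284607, -0.12959963083267212], [0.5764860510826111, 0.13168147206306458]]
red (392, 271, 21, 23) ((401.0, 282.0), 11.401854515075684) [0.4871 0.3049 0.121 ]
mark [402.0303 279.697 ] [0.4899 0.3054 0.135 ]
(array([0.4887, 0.3066, 0.1344]), np.float64(0.0030278575520451454))
bar ((0.4787392318248749, -0.37780195474624634), (0.12413380295038223, 0.018003063276410103), 9.320472717285156) 105 (406, 192, 15, 48)
ring [417.9 240.6] [ 0.4139 -0.3916  0.012 ]
```

```bash
cat >> h.py <<'E'
from scipy.spatial.transform import Rotation as R
np.set_printoptions(precision=4,suppress=True)
WO=np.array([.5214,.036,0]);WY=np.radians(7.4)
Wx=np.array([np.cos(WY),np.sin(WY),0]);Wy=np.array([-np.sin(WY),np.cos(WY),0]);Wz=np.array([0,0,1.])
def W(x,y,z): return WO+x*Wx+y*Wy+z*Wz
def down(yaw):
    c,s=np.cos(yaw),np.sin(yaw); return np.array([[c,s,0],[s,-c,0],[0,0,-1.]])
def go(pos,rot,base=None):
    s=robot.sense(); p,r=(s['tcp_pos'],s['eef_rot']) if base is None else base
    print('t',r.T@(np.array(pos)-p),'w',R.from_matrix(r.T@rot).as_rotvec())
def st():
    s=robot.sense();print(s['clock'],s['tcp_pos'],'yaw',np.arctan2(s['eef_rot'][1,0],s['eef_rot'][0,0]),s['qpos'],s['wrist_force'],s['width'],s['finger_force'])
E
python3 - <<'E'
from h import *
go([.5,-.15,.25],down(1.0)); go([*W(0,.275,0)[:2],.2],down(1.4)); print(W(0,.275,.2))
E
```

```text
t [ 0.3839 -0.3209 -0.0191] w [-0.0017 -0.0008 -0.5472]
t [ 0.572  -0.7394  0.0318] w [-0.0016 -0.0011 -0.9472]
[0.486  0.3087 0.2   ]
```

jog_arm([
  {"tx": 0.384, "ty": -0.321, "tz": -0.02, "wz": -0.547, "jaw": 0},
  {"tx": 0.384, "ty": -0.321, "tz": -0.02, "wz": -0.547, "jaw": 0},
  {"tx": 0.384, "ty": -0.321, "tz": -0.02, "wz": -0.547, "jaw": 0},
  {"tx": 0.384, "ty": -0.321, "tz": -0.02, "wz": -0.547, "jaw": 0},
  {"tx": 0.384, "ty": -0.321, "tz": -0.02, "wz": -0.547, "jaw": 0},
  {"tx": 0.384, "ty": -0.321, "tz": -0.02, "wz": -0.547, "jaw": 0},
  {"tx": 0.384, "ty": -0.321, "tz": -0.02, "wz": -0.547, "jaw": 0},
  {"tx": 0.384, "ty": -0.321, "tz": -0.02, "wz": -0.547, "jaw": 0},
  {"tx": 0.384, "ty": -0.321, "tz": -0.02, "wz": -0.547, "jaw": 0},
  {"tx": 0.384, "ty": -0.321, "tz": -0.02, "wz": -0.547, "jaw": 0},
  {"tx": 0.384, "ty": -0.321, "tz": -0.02, "wz": -0.547, "jaw": 0},
  {"tx": 0.384, "ty": -0.321, "tz": -0.02, "wz": -0.547, "jaw": 0},
])

```text
invalid input at $.rows[0]: expected keys tx, ty, tz, wx, wy, wz, jaw
```

```bash
python3 - <<'E'
from h import *
st();go([*W(0,.275,0)[:2],.2],down(1.4))
E
```

```text
0.15 [ 0.2952 -0.6065  0.2302] yaw 0.4528101929518177 [-1.268   0.287   1.5778  0.      1.2786 -0.15  ] [ 0.4209 -0.293  -0.3505] 1.0006765029970732 0.0
t [ 0.572  -0.7394  0.0318] w [-0.0016 -0.0011 -0.9472]
```

All seven keys are needed in each row.

jog_arm([
  {"tx": 0.384, "ty": -0.321, "tz": -0.02, "wx": 0, "wy": 0, "wz": -0.547, "jaw": 0},
  {"tx": 0.384, "ty": -0.321, "tz": -0.02, "wx": 0, "wy": 0, "wz": -0.547, "jaw": 0},
  {"tx": 0.384, "ty": -0.321, "tz": -0.02, "wx": 0, "wy": 0, "wz": -0.547, "jaw": 0},
  {"tx": 0.384, "ty": -0.321, "tz": -0.02, "wx": 0, "wy": 0, "wz": -0.547, "jaw": 0},
  {"tx": 0.384, "ty": -0.321, "tz": -0.02, "wx": 0, "wy": 0, "wz": -0.547, "jaw": 0},
  {"tx": 0.384, "ty": -0.321, "tz": -0.02, "wx": 0, "wy": 0, "wz": -0.547, "jaw": 0},
  {"tx": 0.384, "ty": -0.321, "tz": -0.02, "wx": 0, "wy": 0, "wz": -0.547, "jaw": 0},
  {"tx": 0.384, "ty": -0.321, "tz": -0.02, "wx": 0, "wy": 0, "wz": -0.547, "jaw": 0},
  {"tx": 0.384, "ty": -0.321, "tz": -0.02, "wx": 0, "wy": 0, "wz": -0.547, "jaw": 0},
  {"tx": 0.384, "ty": -0.321, "tz": -0.02, "wx": 0, "wy": 0, "wz": -0.547, "jaw": 0},
  {"tx": 0.384, "ty": -0.321, "tz": -0.02, "wx": 0, "wy": 0, "wz": -0.547, "jaw": 0},
  {"tx": 0.384, "ty": -0.321, "tz": -0.02, "wx": 0, "wy": 0, "wz": -0.547, "jaw": 0},
])

```text
clock: 1.35
tcp_pos: [0.5003, -0.1492, 0.2511]
eef_rot: [[0.538, 0.843, -0.001], [0.843, -0.538, -0.0], [-0.001, -0.0, -1.0]]
wrist_force: [0.3, -0.8, 0.4]
width: 0.003
finger_force: 0.0
```

```bash
python3 - <<'E'
from h import *
st();go([*W(0,.275,0)[:2],.2],down(1.4))
E
```

```text
1.35 [ 0.5003 -0.1492  0.2511] yaw 1.0029123553527686 [-0.484  -0.0698  1.9276 -0.0005  1.2841  0.084 ] [ 0.2979 -0.8465  0.3745] 0.0028789040283023564 0.0
t [ 0.3783 -0.2584  0.051 ] w [-0.0004  0.0005 -0.3971]
```

jog_arm([
  {"tx": 0.378, "ty": -0.258, "tz": 0.05, "wx": 0, "wy": 0, "wz": -0.397, "jaw": 0},
  {"tx": 0.378, "ty": -0.258, "tz": 0.05, "wx": 0, "wy": 0, "wz": -0.397, "jaw": 0},
  {"tx": 0.378, "ty": -0.258, "tz": 0.05, "wx": 0, "wy": 0, "wz": -0.397, "jaw": 0},
  {"tx": 0.378, "ty": -0.258, "tz": 0.05, "wx": 0, "wy": 0, "wz": -0.397, "jaw": 0},
  {"tx": 0.378, "ty": -0.258, "tz": 0.05, "wx": 0, "wy": 0, "wz": -0.397, "jaw": 0},
  {"tx": 0.378, "ty": -0.258, "tz": 0.05, "wx": 0, "wy": 0, "wz": -0.397, "jaw": 0},
  {"tx": 0.378, "ty": -0.258, "tz": 0.05, "wx": 0, "wy": 0, "wz": -0.397, "jaw": 0},
  {"tx": 0.378, "ty": -0.258, "tz": 0.05, "wx": 0, "wy": 0, "wz": -0.397, "jaw": 0},
  {"tx": 0.378, "ty": -0.258, "tz": 0.05, "wx": 0, "wy": 0, "wz": -0.397, "jaw": 0},
  {"tx": 0.378, "ty": -0.258, "tz": 0.05, "wx": 0, "wy": 0, "wz": -0.397, "jaw": 0},
  {"tx": 0.378, "ty": -0.258, "tz": 0.05, "wx": 0, "wy": 0, "wz": -0.397, "jaw": 0},
  {"tx": 0.378, "ty": -0.258, "tz": 0.05, "wx": 0, "wy": 0, "wz": -0.397, "jaw": 0},
])

```text
clock: 2.55
tcp_pos: [0.488, 0.3054, 0.201]
eef_rot: [[0.175, 0.985, -0.0], [0.985, -0.175, -0.001], [-0.001, -0.0, -1.0]]
wrist_force: [0.2, -0.1, -0.2]
width: -0.001
finger_force: 0.0
```

```bash
python3 - <<'E'
from h import *
st();go([*W(0,.275,0)[:2],.140],down(1.4))
C=viewer.camera_model('wrist');im=viewer.get_image('wrist')[:,:,::-1]
cv2.imwrite('pics/w1.png',im)
T=viewer.camera_model('top');im=viewer.get_image('top')[:,:,::-1]
h=cv2.cvtColor(im,cv2.COLOR_BGR2HSV)
E
```

```text
2.55 [0.488  0.3054 0.201 ] yaw 1.3951401460812995 [ 0.3834  0.0967  1.8529 -0.0009  1.1928  0.5594] [ 0.241  -0.1129 -0.2359] -0.0011350145116199855 0.0
t [ 0.0029 -0.0026  0.061 ] w [-0.0003  0.0011 -0.0049]
```

View pics/w1.png

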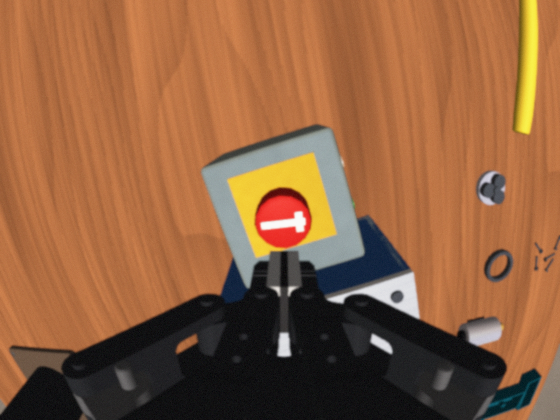

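The wrist view shows the red head centred near (283,218) with its white mark, straight ahead of the shut fingers. I'll check its position by casting a ray.

```bash
python3 - <<'E'
from h import *
st();C=viewer.camera_model('wrist');im=viewer.get_image('wrist')[:,:,::-1]
h=cv2.cvtColor(im,cv2.COLOR_BGR2HSV)
k=cv2.inRange(h,(0,180,150),(8,255,255))|cv2.inRange(h,(172,180,150),(180,255,255))
k[:170]=0;k[260:]=0;k[:,:240]=0;k[:,330:]=0
c=cv2.convexHull(cv2.findNonZero(k));P=np.array([plane(C,*p[0],.135,wray)[:2] for p in c],np.float32)
print(cv2.boundingRect(c),cv2.fitEllipse(P),cv2.minEnclosingCircle(P)); go([*W(0,.275,0)[:2],.140],down(1.4))
E
```

```text
2.65 [0.4882 0.3052 0.2015] yaw 1.3940151809713983 [ 0.3828  0.0958  1.8531 -0.0005  1.1926  0.5598] [ 0.848  -0.5772 -0.7422] 0.0031850360611866317 0.0
(255, 195, 56, 52) ((0.48640671372413635, 0.305187463760376), (0.03721795603632927, 0.03758712112903595), 83.40858459472656) ((0.4864709675312042, 0.3051854968070984), 0.018992381170392036)
t [ 0.0029 -0.0027  0.0616] w [ 0.0004  0.0001 -0.0059]
```

jog_arm([
  {"tx": 0, "ty": -0.0015, "tz": 0.04, "wx": 0, "wy": 0, "wz": 0, "jaw": 0},
  {"tx": 0, "ty": -0.0015, "tz": 0.06, "wx": 0, "wy": 0, "wz": 0, "jaw": 0},
  {"tx": 0, "ty": -0.0015, "tz": 0.068, "wx": 0, "wy": 0, "wz": 0, "jaw": 0},
  {"tx": 0, "ty": -0.0015, "tz": 0.072, "wx": 0, "wy": 0, "wz": 0, "jaw": 0},
  {"tx": 0, "ty": -0.0015, "tz": 0.0745, "wx": 0, "wy": 0, "wz": 0, "jaw": 0},
  {"tx": 0, "ty": -0.0015, "tz": 0.0745, "wx": 0, "wy": 0, "wz": 0, "jaw": 0},
  {"tx": 0, "ty": -0.0015, "tz": 0.0745, "wx": 0, "wy": 0, "wz": 0, "jaw": 0},
])

```text
clock: 3.4
tcp_pos: [0.487, 0.3074, 0.1288]
eef_rot: [[0.173, 0.985, 0.003], [0.985, -0.173, 0.0], [0.001, 0.002, -1.0]]
wrist_force: [-1.8, -2.4, 5.0]
width: 0.003
finger_force: 2.5
```

jog_arm([
  {"tx": 0, "ty": 0, "tz": 0.003, "wx": 0, "wy": 0, "wz": 0, "jaw": 0},
  {"tx": 0, "ty": 0, "tz": 0.003, "wx": 0, "wy": 0, "wz": 0, "jaw": 0},
  {"tx": 0, "ty": 0, "tz": 0.003, "wx": 0, "wy": 0, "wz": 0, "jaw": 0},
])

```text
clock: 3.7
tcp_pos: [0.4874, 0.3077, 0.127]
eef_rot: [[0.173, 0.985, 0.004], [0.985, -0.173, 0.001], [0.001, 0.003, -1.0]]
wrist_force: [-3.5, -2.2, 8.3]
width: 0.002
finger_force: 4.1
```

jog_arm([
  {"tx": 0, "ty": 0, "tz": -0.02, "wx": 0, "wy": 0, "wz": 0, "jaw": 0},
  {"tx": 0, "ty": 0, "tz": -0.05, "wx": 0, "wy": 0, "wz": 0, "jaw": 1},
  {"tx": 0, "ty": 0, "tz": -0.05, "wx": 0, "wy": 0, "wz": 0, "jaw": 1},
  {"tx": 0, "ty": 0, "tz": -0.05, "wx": 0, "wy": 0, "wz": 0, "jaw": 1},
  {"tx": 0, "ty": 0, "tz": -0.05, "wx": 0, "wy": 0, "wz": 0, "jaw": 1},
  {"tx": 0, "ty": 0, "tz": -0.05, "wx": 0, "wy": 0, "wz": 0, "jaw": 1},
  {"tx": 0, "ty": 0, "tz": -0.05, "wx": 0, "wy": 0, "wz": 0, "jaw": 1},
  {"tx": 0, "ty": 0, "tz": -0.05, "wx": 0, "wy": 0, "wz": 0, "jaw": 1},
])

```text
clock: 4.5
tcp_pos: [0.4856, 0.3073, 0.173]
eef_rot: [[0.173, 0.985, -0.001], [0.985, -0.173, -0.0], [-0.001, -0.001, -1.0]]
wrist_force: [-0.4, -0.2, 0.1]
width: 0.999
finger_force: 0.0
```

```bash
python3 - <<'E'
from h import *
st();go([.4865,.306,.112],down(1.394))
E
```

```text
4.5 [0.4856 0.3073 0.173 ] yaw 1.3967509232471413 [0.3877 0.1231 1.8781 0.0001 1.1416 0.5617] [-0.3796 -0.1724  0.1342] 0.9986087315970281 0.0
t [-0.0011  0.0011  0.061 ] w [-0.001   0.0006  0.0028]
```

jog_arm([
  {"tx": -0.001, "ty": 0.001, "tz": 0.04, "wx": 0, "wy": 0, "wz": 0, "jaw": 1},
  {"tx": -0.001, "ty": 0.001, "tz": 0.061, "wx": 0, "wy": 0, "wz": 0, "jaw": 1},
  {"tx": -0.001, "ty": 0.001, "tz": 0.061, "wx": 0, "wy": 0, "wz": 0, "jaw": 0.6},
  {"tx": -0.001, "ty": 0.001, "tz": 0.061, "wx": 0, "wy": 0, "wz": 0, "jaw": 0.3},
  {"tx": -0.001, "ty": 0.001, "tz": 0.061, "wx": 0, "wy": 0, "wz": 0, "jaw": 0.3},
  {"tx": -0.001, "ty": 0.001, "tz": 0.061, "wx": 0, "wy": 0, "wz": 0, "jaw": 0.3},
  {"tx": -0.001, "ty": 0.001, "tz": 0.061, "wx": 0, "wy": 0, "wz": 0, "jaw": 0.3},
  {"tx": -0.001, "ty": 0.001, "tz": 0.061, "wx": 0, "wy": 0, "wz": 0, "jaw": 0.3},
], grip_force=20)

```text
clock: 5.3
tcp_pos: [0.4877, 0.3068, 0.1143]
eef_rot: [[0.173, 0.985, 0.003], [0.985, -0.173, 0.001], [0.002, 0.003, -1.0]]
wrist_force: [0.2, -0.3, 2.1]
width: 0.458
finger_force: 23.6
```

jog_arm([
  {"tx": 0, "ty": 0, "tz": -0.0015, "wx": 0, "wy": 0, "wz": 0.14, "jaw": 0.3},
  {"tx": 0, "ty": 0, "tz": -0.0015, "wx": 0, "wy": 0, "wz": 0.28, "jaw": 0.3},
  {"tx": 0, "ty": 0, "tz": -0.0015, "wx": 0, "wy": 0, "wz": 0.42, "jaw": 0.3},
  {"tx": 0, "ty": 0, "tz": -0.0015, "wx": 0, "wy": 0, "wz": 0.56, "jaw": 0.3},
  {"tx": 0, "ty": 0, "tz": -0.0015, "wx": 0, "wy": 0, "wz": 0.7, "jaw": 0.3},
  {"tx": 0, "ty": 0, "tz": -0.0015, "wx": 0, "wy": 0, "wz": 0.82, "jaw": 0.3},
  {"tx": 0, "ty": 0, "tz": -0.0015, "wx": 0, "wy": 0, "wz": 0.94, "jaw": 0.3},
  {"tx": 0, "ty": 0, "tz": -0.0015, "wx": 0, "wy": 0, "wz": 1.04, "jaw": 0.3},
  {"tx": 0, "ty": 0, "tz": -0.0015, "wx": 0, "wy": 0, "wz": 1.1, "jaw": 0.3},
  {"tx": 0, "ty": 0, "tz": -0.0015, "wx": 0, "wy": 0, "wz": 1.1, "jaw": 0.3},
  {"tx": 0, "ty": 0, "tz": -0.0015, "wx": 0, "wy": 0, "wz": 1.1, "jaw": 0.3},
])

```text
clock: 6.4
tcp_pos: [0.4878, 0.3059, 0.115]
eef_rot: [[0.956, 0.294, 0.003], [0.294, -0.956, -0.001], [0.002, 0.001, -1.0]]
wrist_force: [3.1, -2.8, 2.1]
width: 0.458
finger_force: 23.6
```

```bash
python3 - <<'E'
from h import *
st();print(robot.sense()['ft_torque'])
E
```

```text
6.4 [0.4878 0.3059 0.115 ] yaw 0.29823016128609703 [ 0.3846  0.1934  1.9148 -0.0017  1.0313  1.6581] [ 3.0913 -2.8076  2.052 ] 0.4575146016347595 23.61421823501587
[-0.3917 -0.4409  0.0428]
```

jog_arm([
  {"tx": 0, "ty": 0, "tz": 0, "wx": 0, "wy": 0, "wz": 1.1, "jaw": 1},
  {"tx": 0, "ty": 0, "tz": 0, "wx": 0, "wy": 0, "wz": 0, "jaw": 1},
  {"tx": 0, "ty": 0, "tz": 0, "wx": 0, "wy": 0, "wz": 0, "jaw": 1},
  {"tx": 0, "ty": 0, "tz": 0, "wx": 0, "wy": 0, "wz": 0, "jaw": 1},
  {"tx": 0, "ty": 0, "tz": -0.04, "wx": 0, "wy": 0, "wz": 0, "jaw": 1},
  {"tx": 0, "ty": 0, "tz": -0.085, "wx": 0, "wy": 0, "wz": 0, "jaw": 1},
  {"tx": 0, "ty": 0, "tz": -0.085, "wx": 0, "wy": 0, "wz": 0, "jaw": 1},
  {"tx": 0, "ty": 0, "tz": -0.085, "wx": 0, "wy": 0, "wz": 0, "jaw": 1},
])

```text
clock: 7.2
tcp_pos: [0.4874, 0.3068, 0.2011]
eef_rot: [[0.957, 0.291, 0.003], [0.291, -0.957, 0.002], [0.003, -0.001, -1.0]]
wrist_force: [-0.9, -0.3, -0.4]
width: 0.997
finger_force: 0.0
```

```bash
python3 - <<'E'
from h import *
st()
C=viewer.camera_model('wrist');im=viewer.get_image('wrist')[:,:,::-1]
a=cv2.imread('pics/w1.png')
cv2.imwrite('pics/c2.png',cv2.resize(cv2.hconcat([a[120:300,190:380],im[120:300,190:380]]),None,fx=2,fy=2))
E
```

```text
7.2 [0.4874 0.3068 0.2011] yaw 0.2955425614043061 [0.3854 0.0946 1.855  0.0004 1.1885 1.6606] [-0.9451 -0.3115 -0.3718] 0.9972514325567049 0.0
```

View pics/c2.png

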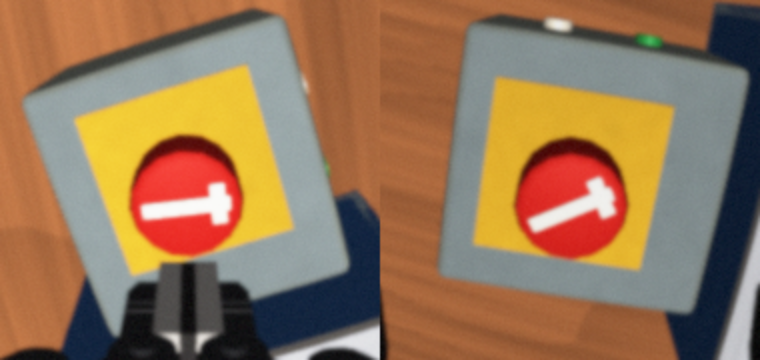

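The mark went from about 6° to about 23° in the image while the camera turned 63°, so the head turned roughly 0.8 rad. I'll measure that properly.

```bash
python3 - <<'E'
from h import *
C=viewer.camera_model('wrist');im=viewer.get_image('wrist')[:,:,::-1].copy()
T=C['orientation'];s=robot.sense()
# camera pose relative to tool, to rebuild pose for w1
def model(p,r):
    D=dict(C);D['orientation']=r@s['eef_rot'].T@T;D['xyz']=p+r@s['eef_rot'].T@(C['xyz']-s['tcp_pos']);return D
C1=model(np.array([.488,.3054,.201]),down(1.395))
for I,M in ((cv2.imread('pics/w1.png'),C1),(im,C)):
    h=cv2.cvtColor(I,cv2.COLOR_BGR2HSV);k=cv2.inRange(h,(0,0,150),(180,110,255));k[:190]=0;k[252:]=0;k[:,:255]=0;k[:,312:]=0
    n,l,stt,cc=cv2.connectedComponentsWithStats(k);i=1+np.argmax(stt[1:,4]);yy,xx=np.nonzero(l==i)
    P=np.array([plane(M,x,y,.135,wray)[:2] for x,y in zip(xx,yy)]);c=P.mean(0);u=np.linalg.svd(P-c)[2][0]
    q=(P-c)@u;u=u*np.sign((q**3).mean())*-1
    print(len(P),c,np.ptp(q),np.degrees(np.arctan2(u[1],u[0])))
E
```

```text
489 [0.4904 0.3041] 0.031269128179840774 -2.5307725347178196
481 [0.4877 0.3022] 0.030532655039090174 -49.67929028764193
```

The head turned 0.82 rad. In washer axes the mark goes from 0.17 to 1.00 rad, so it is at the end stop. Now to the bit.

```bash
python3 - <<'E'
from h import *
go([.56,-.03,.26],down(.2)); go([.48,-.378,.2],down(.162))
E
```

```text
t [-0.0273  0.343  -0.0619] w [0.0001 0.0024 0.096 ]
t [-0.2052  0.6526 -0.0015] w [0.0002 0.0024 0.134 ]
```

jog_arm([
  {"tx": -0.004, "ty": 0.05, "tz": -0.04, "wx": 0, "wy": 0, "wz": 0.1, "jaw": 1},
  {"tx": -0.01, "ty": 0.1, "tz": -0.06, "wx": 0, "wy": 0, "wz": 0.1, "jaw": 1},
  {"tx": -0.02, "ty": 0.2, "tz": -0.06, "wx": 0, "wy": 0, "wz": 0.1, "jaw": 1},
  {"tx": -0.02, "ty": 0.2, "tz": -0.06, "wx": 0, "wy": 0, "wz": 0.1, "jaw": 1},
  {"tx": -0.03, "ty": 0.3, "tz": -0.06, "wx": 0, "wy": 0, "wz": 0.1, "jaw": 1},
  {"tx": -0.03, "ty": 0.343, "tz": -0.06, "wx": 0, "wy": 0, "wz": 0.1, "jaw": 1},
  {"tx": -0.205, "ty": 0.653, "tz": 0, "wx": 0, "wy": 0, "wz": 0.134, "jaw": 1},
  {"tx": -0.205, "ty": 0.653, "tz": 0, "wx": 0, "wy": 0, "wz": 0.134, "jaw": 1},
  {"tx": -0.205, "ty": 0.653, "tz": 0, "wx": 0, "wy": 0, "wz": 0.134, "jaw": 1},
  {"tx": -0.205, "ty": 0.653, "tz": 0, "wx": 0, "wy": 0, "wz": 0.134, "jaw": 1},
  {"tx": -0.205, "ty": 0.653, "tz": 0, "wx": 0, "wy": 0, "wz": 0.134, "jaw": 1},
  {"tx": -0.205, "ty": 0.653, "tz": 0, "wx": 0, "wy": 0, "wz": 0.134, "jaw": 1},
])

```text
clock: 8.5
tcp_pos: [0.4976, -0.2665, 0.2133]
eef_rot: [[0.987, 0.161, -0.003], [0.161, -0.987, 0.003], [-0.002, -0.003, -1.0]]
wrist_force: [0.5, 0.5, -0.3]
width: 0.996
finger_force: 0.0
```

jog_arm([
  {"tx": 0, "ty": 0.05, "tz": 0, "wx": 0, "wy": 0, "wz": 0, "jaw": 1},
  {"tx": 0, "ty": 0.05, "tz": 0, "wx": 0, "wy": 0, "wz": 0, "jaw": 1},
])

```text
clock: 8.7
tcp_pos: [0.5058, -0.3193, 0.2128]
eef_rot: [[0.988, 0.156, -0.003], [0.156, -0.988, 0.001], [-0.003, -0.002, -1.0]]
wrist_force: [0.1, 1.0, 0.2]
width: 1.002
finger_force: 0.0
```

```bash
python3 - <<'E'
from h import *
st()
C=viewer.camera_model('wrist');im=viewer.get_image('wrist')[:,:,::-1].copy();st()
cv2.imwrite('pics/w2.png',im)
E
```

```text
8.7 [ 0.5058 -0.3193  0.2128] yaw 0.15636756594625992 [-0.7322  0.1365  1.7869 -0.0012  1.2214  0.6827] [0.1093 1.0156 0.1595] 1.0016363048789887 0.0
8.75 [ 0.5059 -0.3166  0.213 ] yaw 0.15808879428430936 [-0.7291  0.1341  1.7892  0.0001  1.223   0.6835] [ 0.1176  0.2072 -0.7449] 1.0000448173674716 0.0
```

View pics/w2.png

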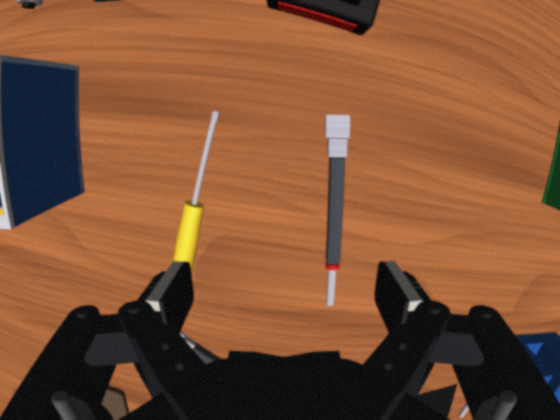

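The wrist view shows bit A upright at column 335, with its blade top at (338,116), the dark bar from (338,157) to (333,265), the red ring and the shank end at (331,305). The screwdriver is well to the left.

```bash
python3 - <<'E'
from h import *
C=viewer.camera_model('wrist');im=viewer.get_image('wrist')[:,:,::-1].copy();h=cv2.cvtColor(im,cv2.COLOR_BGR2HSV)
k=np.zeros(h.shape[:2],np.uint8);R_=np.s_[145:275,310:360]
k[R_]=cv2.inRange(h,(0,0,0),(180,110,110))[R_]
c=max(cv2.findContours(k,0,1)[0],key=cv2.contourArea);print(cv2.boundingRect(c))
P=np.array([plane(C,*p[0],.016,wray)[:2] for p in c],np.float32);r=cv2.minAreaRect(P);print(r)
for p in ((338,115),(331,305)):print(plane(C,*p,.008,wray))
st()
E
```

```text
(329, 158, 19, 107)
((0.47944316267967224, -0.3817945122718811), (0.12385500967502594, 0.016411898657679558), 9.54964828491211)
[ 0.5852 -0.3628  0.008 ]
[ 0.3561 -0.4019  0.008 ]
8.8 [ 0.5062 -0.3149  0.2134] yaw 0.16019184416812485 [-0.7268  0.1322  1.7907  0.0005  1.2234  0.6836] [-0.7695  0.5101 -0.5957] 1.000140503000939 0.0
```

```bash
python3 - <<'E'
from h import *
go([.4795,-.381,.06],down(.1675))
E
```

```text
t [-0.0365  0.0616  0.1532] w [-0.004   0.0026 -0.0073]
```

jog_arm([
  {"tx": -0.0365, "ty": 0.0615, "tz": 0.03, "wx": -0.004, "wy": 0.0025, "wz": -0.007, "jaw": 1},
  {"tx": -0.0365, "ty": 0.0615, "tz": 0.06, "wx": -0.004, "wy": 0.0025, "wz": -0.007, "jaw": 1},
  {"tx": -0.0365, "ty": 0.0615, "tz": 0.1, "wx": -0.004, "wy": 0.0025, "wz": -0.007, "jaw": 1},
  {"tx": -0.0365, "ty": 0.0615, "tz": 0.153, "wx": -0.004, "wy": 0.0025, "wz": -0.007, "jaw": 1},
  {"tx": -0.0365, "ty": 0.0615, "tz": 0.153, "wx": -0.004, "wy": 0.0025, "wz": -0.007, "jaw": 1},
  {"tx": -0.0365, "ty": 0.0615, "tz": 0.153, "wx": -0.004, "wy": 0.0025, "wz": -0.007, "jaw": 1},
  {"tx": -0.0365, "ty": 0.0615, "tz": 0.153, "wx": -0.004, "wy": 0.0025, "wz": -0.007, "jaw": 1},
])

```text
clock: 9.5
tcp_pos: [0.4828, -0.3818, 0.0658]
eef_rot: [[0.985, 0.17, 0.006], [0.17, -0.985, -0.007], [0.005, 0.008, -1.0]]
wrist_force: [0.9, -0.2, 0.1]
width: 1.0
finger_force: 0.0
```

```bash
python3 - <<'E'
from h import *
st();go([.4795,-.381,.003],down(.1675))
E
```

```text
9.5 [ 0.4828 -0.3818  0.0658] yaw 0.17100346125849844 [-0.8337  0.3367  1.8408  0.0001  0.955   0.566 ] [ 0.8546 -0.231   0.1246] 1.0004025864828092 0.0
t [-0.0035 -0.0018  0.0628] w [ 0.0076 -0.005   0.0035]
```

jog_arm([
  {"tx": -0.0035, "ty": -0.002, "tz": 0.03, "wx": 0.0075, "wy": -0.005, "wz": 0.0035, "jaw": 1},
  {"tx": -0.0035, "ty": -0.002, "tz": 0.05, "wx": 0.0075, "wy": -0.005, "wz": 0.0035, "jaw": 1},
  {"tx": -0.0035, "ty": -0.002, "tz": 0.055, "wx": 0.0075, "wy": -0.005, "wz": 0.0035, "jaw": 1},
  {"tx": -0.0035, "ty": -0.002, "tz": 0.055, "wx": 0.0075, "wy": -0.005, "wz": 0.0035, "jaw": 1},
  {"tx": -0.0035, "ty": -0.002, "tz": 0.055, "wx": 0.0075, "wy": -0.005, "wz": 0.0035, "jaw": 1},
  {"tx": -0.0035, "ty": -0.002, "tz": 0.055, "wx": 0.0075, "wy": -0.005, "wz": 0.0035, "jaw": 1},
])

```text
clock: 10.1
tcp_pos: [0.4787, -0.3812, 0.0101]
eef_rot: [[0.986, 0.166, -0.0], [0.166, -0.986, 0.0], [-0.0, -0.0, -1.0]]
wrist_force: [-0.1, 0.5, 1.0]
width: 0.999
finger_force: 0.0
```

```bash
python3 - <<'E'
from h import *
st();go([.4795,-.381,.003],down(.1675))
E
```

```text
10.1 [ 0.4787 -0.3812  0.0101] yaw 0.1664966781606974 [-0.8381  0.4186  1.8547 -0.0003  0.8687  0.5664] [-0.0807  0.4538  0.9682] 0.9991257125261627 0.0
t [ 0.0008 -0.0001  0.0071] w [-0.0003  0.0004 -0.001 ]
```

jog_arm([
  {"tx": 0.001, "ty": 0, "tz": 0.006, "wx": 0, "wy": 0, "wz": 0, "jaw": 1},
  {"tx": 0.001, "ty": 0, "tz": 0.0065, "wx": 0, "wy": 0, "wz": 0, "jaw": 0.7},
  {"tx": 0.001, "ty": 0, "tz": 0.0065, "wx": 0, "wy": 0, "wz": 0, "jaw": 0.5},
  {"tx": 0.001, "ty": 0, "tz": 0.0065, "wx": 0, "wy": 0, "wz": 0, "jaw": 0.3},
  {"tx": 0.001, "ty": 0, "tz": 0.0065, "wx": 0, "wy": 0, "wz": 0, "jaw": 0},
  {"tx": 0.001, "ty": 0, "tz": 0.0065, "wx": 0, "wy": 0, "wz": 0, "jaw": 0},
  {"tx": 0.001, "ty": 0, "tz": 0.0065, "wx": 0, "wy": 0, "wz": 0, "jaw": 0},
  {"tx": 0.001, "ty": 0, "tz": 0.0065, "wx": 0, "wy": 0, "wz": 0, "jaw": 0},
], grip_force=90)

```text
clock: 10.9
tcp_pos: [0.4787, -0.3803, 0.0019]
eef_rot: [[0.986, 0.166, -0.003], [0.166, -0.986, 0.002], [-0.002, -0.003, -1.0]]
wrist_force: [0.4, -1.1, 2.1]
width: 0.161
finger_force: 90.3
```

jog_arm([
  {"tx": 0, "ty": 0, "tz": -0.02, "wx": 0, "wy": 0, "wz": 0, "jaw": 0},
  {"tx": 0, "ty": 0, "tz": -0.05, "wx": 0, "wy": 0, "wz": 0, "jaw": 0},
  {"tx": 0, "ty": 0, "tz": -0.09, "wx": 0, "wy": 0, "wz": 0, "jaw": 0},
  {"tx": 0, "ty": 0, "tz": -0.13, "wx": 0, "wy": 0, "wz": 0, "jaw": 0},
  {"tx": 0, "ty": 0, "tz": -0.17, "wx": 0, "wy": 0, "wz": 0, "jaw": 0},
  {"tx": 0, "ty": 0, "tz": -0.21, "wx": 0, "wy": 0, "wz": 0, "jaw": 0},
  {"tx": 0, "ty": 0, "tz": -0.25, "wx": 0, "wy": 0, "wz": 0, "jaw": 0},
  {"tx": 0, "ty": 0, "tz": -0.27, "wx": 0, "wy": 0, "wz": 0, "jaw": 0},
  {"tx": 0, "ty": 0, "tz": -0.27, "wx": 0, "wy": 0, "wz": 0, "jaw": 0},
  {"tx": 0, "ty": 0, "tz": -0.27, "wx": 0, "wy": 0, "wz": 0, "jaw": 0},
  {"tx": 0, "ty": 0, "tz": -0.27, "wx": 0, "wy": 0, "wz": 0, "jaw": 0},
])

```text
clock: 12.0
tcp_pos: [0.4782, -0.3795, 0.2675]
eef_rot: [[0.986, 0.166, -0.007], [0.166, -0.986, 0.008], [-0.006, -0.009, -1.0]]
wrist_force: [0.3, -0.2, -4.1]
width: 0.158
finger_force: 89.6
```

```bash
python3 - <<'E'
from h import *
st()
a=viewer.get_image('wrist');b=viewer.get_image('scene')
cv2.imwrite('pics/w3.png',cv2.hconcat([cv2.resize(a,(400,300)),cv2.resize(b,(400,300))])[:,:,::-1])
cv2.imwrite('pics/w3w.png',a[:,:,::-1])
E
```

```text
12.0 [ 0.4782 -0.3795  0.2675] yaw 0.16633285212438778 [-0.8368  0.1259  1.6975 -0.0002  1.3288  0.5678] [ 0.329  -0.2444 -4.0768] 0.15816574342745643 89.59657430648804
```

View pics/w3.png

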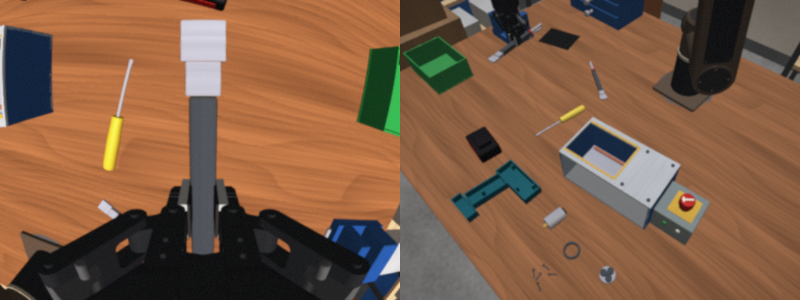

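The left half shows the bit square and straight in the fingers, with the blade at (204,40). The right half (scene) shows the washer and other parts undisturbed. I'll check the bit's pitch in the grip and plan the poses.

```bash
cat >> h.py <<'E'
WO=np.array([.5217,.0345,0])
def pose(y,z,th,x=0):
    th=np.radians(th);d=np.cos(th)*Wy-np.sin(th)*Wz;t=-(np.sin(th)*Wy+np.cos(th)*Wz)
    r=np.c_[d,np.cross(t,d),t];return W(x,y,z)+.006*t,r
def ends():
    s=robot.sense();r=s['eef_rot'];G=s['tcp_pos']-.006*r[:,2]
    for n,l in (('tip',.1065),('G',0),('end',-.1235)):
        p=G+l*r[:,0]-WO;print(n,np.array([p@Wx,p@Wy,p[2]])*1000)
E
python3 - <<'E'
from h import *
s=robot.sense();C=viewer.camera_model('wrist')
for p in ((285,28),(285,68),(285,110)):
    d=s['eef_rot'].T@wray(C,*p);o=s['eef_rot'].T@(C['xyz']-s['tcp_pos']);
    for x in (.106,.085,.061): 
        l=(x-o[0])/d[0];print(p,x,o+l*d)
print(s['ft_torque'])
go(*pose(-.0765,.260,25))
E
```

```text
(285, 28) 0.106 [ 0.106   0.0017 -0.0148]
(285, 28) 0.085 [ 0.085   0.0014 -0.0917]
(285, 28) 0.061 [ 0.061   0.0011 -0.1797]
(285, 68) 0.106 [0.106  0.0021 0.0993]
(285, 68) 0.085 [ 0.085   0.0016 -0.0462]
(285, 68) 0.061 [ 0.061   0.0009 -0.2125]
(285, 110) 0.106 [0.106  0.0105 2.3207]
(285, 110) 0.085 [0.085  0.0049 0.8407]
(285, 110) 0.061 [ 0.061  -0.0015 -0.8508]
[ 0.0297 -0.0205  0.0041]
t [ 0.1084 -0.3224  0.0155] w [-0.3445 -0.3487 -1.505 ]
```

jog_arm([
  {"tx": 0.02, "ty": -0.04, "tz": 0, "wx": -0.03, "wy": -0.03, "wz": -0.12, "jaw": 0},
  {"tx": 0.02, "ty": -0.07, "tz": 0, "wx": -0.06, "wy": -0.06, "wz": -0.25, "jaw": 0},
  {"tx": 0.04, "ty": -0.1, "tz": 0, "wx": -0.09, "wy": -0.09, "wz": -0.38, "jaw": 0},
  {"tx": 0.05, "ty": -0.13, "tz": 0, "wx": -0.12, "wy": -0.12, "wz": -0.5, "jaw": 0},
  {"tx": 0.06, "ty": -0.16, "tz": 0, "wx": -0.15, "wy": -0.15, "wz": -0.63, "jaw": 0},
  {"tx": 0.07, "ty": -0.19, "tz": 0, "wx": -0.17, "wy": -0.17, "wz": -0.75, "jaw": 0},
  {"tx": 0.08, "ty": -0.22, "tz": 0, "wx": -0.2, "wy": -0.2, "wz": -0.88, "jaw": 0},
  {"tx": 0.09, "ty": -0.25, "tz": 0, "wx": -0.23, "wy": -0.23, "wz": -1.0, "jaw": 0},
  {"tx": 0.1, "ty": -0.28, "tz": 0, "wx": -0.26, "wy": -0.26, "wz": -1.13, "jaw": 0},
  {"tx": 0.1, "ty": -0.3, "tz": 0.005, "wx": -0.29, "wy": -0.29, "wz": -1.26, "jaw": 0},
  {"tx": 0.108, "ty": -0.32, "tz": 0.01, "wx": -0.32, "wy": -0.32, "wz": -1.38, "jaw": 0},
  {"tx": 0.108, "ty": -0.322, "tz": 0.015, "wx": -0.3445, "wy": -0.3487, "wz": -1.505, "jaw": 0},
])

```text
clock: 13.3
tcp_pos: [0.5322, -0.0426, 0.2553]
eef_rot: [[-0.123, 0.991, 0.058], [0.897, 0.136, -0.421], [-0.425, 0.0, -0.905]]
wrist_force: [0.3, -0.2, -3.5]
width: 0.156
finger_force: 89.6
```

jog_arm([
  {"tx": 0, "ty": 0, "tz": 0, "wx": 0, "wy": 0, "wz": 0, "jaw": 0},
  {"tx": 0, "ty": 0, "tz": 0, "wx": 0, "wy": 0, "wz": 0, "jaw": 0},
  {"tx": 0, "ty": 0, "tz": 0, "wx": 0, "wy": 0, "wz": 0, "jaw": 0},
])

```text
clock: 13.6
tcp_pos: [0.5327, -0.0458, 0.2573]
eef_rot: [[-0.112, 0.992, 0.057], [0.898, 0.126, -0.422], [-0.426, 0.004, -0.905]]
wrist_force: [0.4, 0.3, -3.3]
width: 0.158
finger_force: 89.6
```

```bash
python3 - <<'E'
from h import *
st();ends();go(*pose(-.0765,.187,25))
a=viewer.get_image('scene');b=viewer.get_image('top')
cv2.imwrite('pics/s4.png',cv2.hconcat([cv2.resize(a,(400,300)),cv2.resize(b,(400,300))])[:,:,::-1])
E
```

```text
13.6 [ 0.5327 -0.0458  0.2573] yaw 1.695469091103699 [-0.0804 -0.0563  1.9473 -0.465   1.1908 -0.0438] [ 0.3986  0.2593 -3.2577] 0.15758382120350878 89.6433162689209
tip [  0.9451  17.8216 217.36  ]
G [  0.5133 -78.5212 262.7486]
end [   0.0126 -190.2427  315.3823]
t [ 0.0341 -0.0008  0.0677] w [ 0.0022  0.0039 -0.004 ]
```

View pics/s4.png

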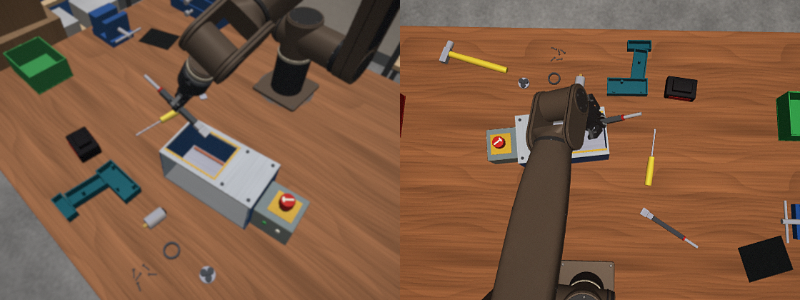

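The left half shows the bit tilted blade-down over the opening at (205,130). The top half shows it aligned along the tank. Next I lower it and slide it in along its axis.

jog_arm([
  {"tx": 0.014, "ty": -0.001, "tz": 0.027, "wx": 0.002, "wy": 0.004, "wz": -0.004, "jaw": 0},
  {"tx": 0.027, "ty": -0.001, "tz": 0.054, "wx": 0.002, "wy": 0.004, "wz": -0.004, "jaw": 0},
  {"tx": 0.034, "ty": -0.001, "tz": 0.068, "wx": 0.002, "wy": 0.004, "wz": -0.004, "jaw": 0},
  {"tx": 0.034, "ty": -0.001, "tz": 0.068, "wx": 0.002, "wy": 0.004, "wz": -0.004, "jaw": 0},
  {"tx": 0.034, "ty": -0.001, "tz": 0.068, "wx": 0.002, "wy": 0.004, "wz": -0.004, "jaw": 0},
  {"tx": 0.05, "ty": -0.001, "tz": 0.068, "wx": 0.002, "wy": 0.004, "wz": -0.004, "jaw": 0},
  {"tx": 0.07, "ty": -0.001, "tz": 0.068, "wx": 0.002, "wy": 0.004, "wz": -0.004, "jaw": 0},
  {"tx": 0.07, "ty": -0.001, "tz": 0.068, "wx": 0.002, "wy": 0.004, "wz": -0.004, "jaw": 0},
  {"tx": 0.07, "ty": -0.001, "tz": 0.068, "wx": 0.002, "wy": 0.004, "wz": -0.004, "jaw": 0},
])

```text
clock: 14.6
tcp_pos: [0.5285, -0.0114, 0.1678]
eef_rot: [[-0.119, 0.991, 0.058], [0.898, 0.133, -0.42], [-0.424, 0.002, -0.906]]
wrist_force: [-0.2, -0.9, -3.2]
width: 0.159
finger_force: 89.7
```

```bash
python3 - <<'E'
from h import *
st();ends();go(*pose(.0395,.133,25));go(*pose(.055,.102,3))
E
```

```text
14.6 [ 0.5285 -0.0114  0.1678] yaw 1.7026628097779317 [-0.0147  0.041   2.0234 -0.5002  1.0633  0.0968] [-0.1607 -0.9172 -3.2326] 0.1593117273613013 89.69163537025452
tip [  0.5947  52.6011 128.0381]
G [  0.8563 -43.8461 173.2057]
end [   1.1596 -155.6887  225.5831]
t [ 0.0925 -0.0007  0.0011] w [0.0038 0.0016 0.0025]
t [ 0.122  -0.0007  0.0221] w [0.0033 0.3856 0.0032]
```

jog_arm([
  {"tx": 0.02, "ty": -0.001, "tz": 0.001, "wx": 0.004, "wy": 0, "wz": 0.002, "jaw": 0},
  {"tx": 0.04, "ty": -0.001, "tz": 0.001, "wx": 0.004, "wy": 0, "wz": 0.002, "jaw": 0},
  {"tx": 0.06, "ty": -0.001, "tz": 0.001, "wx": 0.004, "wy": 0, "wz": 0.002, "jaw": 0},
  {"tx": 0.08, "ty": -0.001, "tz": 0.001, "wx": 0.004, "wy": 0, "wz": 0.002, "jaw": 0},
  {"tx": 0.0925, "ty": -0.001, "tz": 0.001, "wx": 0.004, "wy": 0, "wz": 0.002, "jaw": 0},
  {"tx": 0.0925, "ty": -0.001, "tz": 0.001, "wx": 0.004, "wy": 0, "wz": 0.002, "jaw": 0},
  {"tx": 0.0925, "ty": -0.001, "tz": 0.001, "wx": 0.004, "wy": 0, "wz": 0.002, "jaw": 0},
])

```text
clock: 15.3
tcp_pos: [0.5161, 0.0708, 0.1267]
eef_rot: [[-0.117, 0.992, 0.053], [0.898, 0.128, -0.42], [-0.424, -0.002, -0.906]]
wrist_force: [0.3, 0.4, -3.1]
width: 0.156
finger_force: 89.7
```

```bash
python3 - <<'E'
from h import *
st();ends();go(*pose(.049,.116,13));go(*pose(.055,.102,3))
E
```

```text
15.3 [0.5161 0.0708 0.1267] yaw 1.7005843034613772 [ 0.1453  0.1203  2.0233 -0.5051  1.0662  0.2795] [ 0.3283  0.3744 -3.1304] 0.15567588051963568 89.67494487762451
tip [ -0.9305 135.7106  87.013 ]
G [ -0.8694  39.2431 132.138 ]
end [ -0.7985 -72.623  184.4661]
t [0.0169 0.0009 0.0103] w [-0.0021  0.2106  0.0004]
t [0.0293 0.0009 0.0202] w [-0.0021  0.3852  0.0002]
```

jog_arm([
  {"tx": 0.006, "ty": 0.001, "tz": 0.003, "wx": 0, "wy": 0.07, "wz": 0, "jaw": 0},
  {"tx": 0.012, "ty": 0.001, "tz": 0.007, "wx": 0, "wy": 0.14, "wz": 0, "jaw": 0},
  {"tx": 0.017, "ty": 0.001, "tz": 0.01, "wx": -0.002, "wy": 0.21, "wz": 0, "jaw": 0},
  {"tx": 0.021, "ty": 0.001, "tz": 0.013, "wx": -0.002, "wy": 0.27, "wz": 0, "jaw": 0},
  {"tx": 0.025, "ty": 0.001, "tz": 0.017, "wx": -0.002, "wy": 0.33, "wz": 0, "jaw": 0},
  {"tx": 0.0293, "ty": 0.001, "tz": 0.02, "wx": -0.002, "wy": 0.385, "wz": 0, "jaw": 0},
  {"tx": 0.0293, "ty": 0.001, "tz": 0.02, "wx": -0.002, "wy": 0.385, "wz": 0, "jaw": 0},
  {"tx": 0.0293, "ty": 0.001, "tz": 0.02, "wx": -0.002, "wy": 0.385, "wz": 0, "jaw": 0},
  {"tx": 0.0293, "ty": 0.001, "tz": 0.02, "wx": -0.002, "wy": 0.385, "wz": 0, "jaw": 0},
  {"tx": 0.0293, "ty": 0.001, "tz": 0.02, "wx": -0.002, "wy": 0.385, "wz": 0, "jaw": 0},
])

```text
clock: 16.3
tcp_pos: [0.5142, 0.0893, 0.0957]
eef_rot: [[-0.129, 0.992, 0.006], [0.99, 0.129, -0.052], [-0.053, -0.001, -0.999]]
wrist_force: [-0.5, 0.6, -3.2]
width: 0.155
finger_force: 89.6
```

```bash
python3 - <<'E'
from h import *
st();ends();go(*pose(.055,.102,3))
a=viewer.get_image('scene');b=viewer.get_image('wrist')
cv2.imwrite('pics/s5.png',cv2.hconcat([cv2.resize(a[130:370,180:500],(400,300)),cv2.resize(b,(400,300))])[:,:,::-1])
E
```

```text
16.3 [0.5142 0.0893 0.0957] yaw 1.7003425144819901 [ 0.0028  0.1106  2.0508 -0.0632  0.9752 -0.0914] [-0.4641  0.6152 -3.1601] 0.1547761565953851 89.60050106048584
tip [ -0.4545 161.9989  96.0957]
G [ -0.4128  55.6463 101.6969]
end [ -0.3645 -67.6827 108.1921]
t [-0.0007  0.0004 -0.0003] w [-0.0007  0.0003  0.0004]
```

View pics/s5.png

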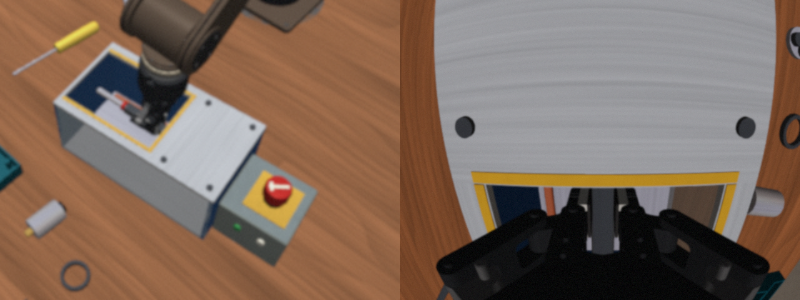

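The left half shows the bit inside the opening with its shank end at crop (97,90), clear of the end wall. The wrist half shows the fingers clear of the yellow edge. I'll cross-check the shank end against the scene camera before handing in.

```bash
python3 - <<'E'
from h import *
S=viewer.camera_model('scene')
p=plane(S,257.6,202,.108)-WO;print(p@Wx,p@Wy)
s=robot.sense();print(s['wrist_force'],np.abs(s['qvel']).max())
E
```

```text
0.0020840456686980475 -0.0649746065547328
[-0.4919  0.4394 -4.5614] 0.0019587015816607527
```

The shank end reads y -65 mm in washer axes, against -68 expected. The wrist force matches the bit's weight and the arm is still.

```bash
python3 -c "
from rig import robot
print(robot.sign_off())"
```

```text
the job is handed in; nothing more can be done
None
```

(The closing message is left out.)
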